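Fetch the tall jar from the revolving rack and park it in the mixer's corner

TASK

Turn the revolving bottle rack by the grip bar on top until the pocket with the tall straight-sided jar stands at the pointer tongue of the rack's foot, facing the robot, and let it come to rest there. Then draw that jar out of its leaning pocket and stand it gently upright on the platform of the bench mixer, pushed right into the corner so that it touches both low stops, and let go. The other bottles stay in their pockets and nothing else on the bench is to be disturbed.

Things in the scene. Friction and masses are not known exactly. Their poses are not given: they have to be found in the camera images.
- carousel (a joint): turning of the rack's rotor about its vertical axis, rad, positive counter-clockwise seen from above, 0 at the start, no end stops; slight friction (about 0.06 N m), stays where it is left. The rotor is a disc of 115 mm radius with six square aluminium pockets 60 degrees apart; the bottles in them reach 154 mm above the bench and 154 mm out from the axis.
- hub (a point): middle of the rack's grip bar, on the turning axis, 185 mm above the bench. The bar is black, upright, 70 mm long, 16 mm thick, 36 mm high (167 to 203 mm above the bench), on a post 26 mm thick. The point turns with the rotor: its x axis lies along the bar and points horizontally outward to the wanted jar's pocket; z is up.
- pocket (a point): the place of the wanted jar's centre when it sits in its pocket; turns with the rotor (x axis horizontally outward, z up); 110 mm from the turning axis, 92 mm above the bench. The pocket is an open square sleeve 46 mm wide inside and 50 mm deep, leaning outward 24 degrees from vertical, so the jar's top leans away from the axis; the jar stands about 47 mm deep in it.
- front (a point): where pocket must be brought: above the pointer tongue, a grey bar 30 mm wide that sticks out of the rack's round foot (130 mm radius, 14 mm high) to 170 mm from the axis, towards the robot. Its own x axis points from the tongue to the turning axis, z is up; fixed on the foot, which stands within 25 degrees of squarely facing the robot base.
- jar: the wanted jar as a solid: its origin is the centre of its underside, z along its length towards the cap.
- jar_c (a point): centre of the wanted jar, half-way up (55 mm from its underside). A rigid amber glass cylinder 42 mm wide and 110 mm long, its top 30 mm a black cap of the same width; no neck: the only tall one of this kind. 120 to 240 g. z runs along its length from underside to cap, leaning 24 degrees outward while in the pocket.
- mixer: the bench mixer as a solid, fixed, switched off and still: a white box 200 x 200 mm with an aluminium platform 180 x 180 mm on top, 68 mm above the bench; origin under its centre.
- corner (a point): inner corner of the two stops, on the platform's surface, 68 mm above the bench. The stops are steel bars at right angles, 8 mm thick, 25 mm high, about 100 mm long: one across the +x side (its face is the plane x = 0 of this point's frame), one across the +y side (face y = 0). The jar belongs at x < 0, y < 0, its side against both faces, so its centre 21 mm from each.
- slim_a: other bottle in the rack: amber, 42 mm wide, 110 mm long with a narrow neck and a 23 mm black cap; origin at its underside
- slim_b: other bottle in the rack, same as slim_a
- short_a: other jar in the rack: amber, 42 mm wide with a cap as wide as the body, but only 78 mm long; origin at its underside
- short_b: other jar in the rack, same as short_a
- jug: bystander: terracotta jug with a handle, 130 mm wide, 190 mm high; origin at its underside
- cup: bystander: white plastic cup 60 mm wide, 55 mm high; origin at its underside
- bowl: bystander: white ceramic bowl 90 mm wide, 40 mm high; origin at its underside
- brush: bystander: brush about 180 mm long lying on the bench; origin at its underside
- flask: bystander: amber bottle 52 mm wide, 100 mm high; origin at its underside
- sherd: bystander: flat terracotta sherd about 80 mm across, 8 mm thick; origin at its underside
- putty: bystander: glass jar with a white lid 60 mm wide, 60 mm high; origin at its underside
Things that resemble listed ones, but are neither listed nor needed, are in the scene too. Leave any green or red look-alike of the jar alone.

How it is judged:
By the outcome, as a careful person would: the job done as asked, in the order asked, and still so for the second after the job is handed in, with the robot touching nothing.
It also fails if it takes over 72 s, if anything falls off the work surface, if the arm or the gripper's body presses on something with over 40 N, if the wrist force passes 120 N, or if a joint passes its speed limit or range.

ROBOT

A 6-joint arm with a two-finger parallel gripper is mounted at the origin on the work surface. World frame = base frame: x ahead of the robot, y to its left, z up, the work surface at z = 0. Lengths are in mm, angles in rad, forces in N, time in s.
With the tool pointing down it reaches from about 325 to 850 mm from the base axis. Payload 15.5 kg.
Tool frame: the origin (TCP) lies at the very end of the fingers, on their centre line; the grasp point (between the pads) lies 19 mm behind it (grip_depth is the distance from the TCP to the grasp point, in mm); z points along the fingers, y is the direction in which the jaws open and shut (so a half turn about z gives the same grasp; the last joint's range is limited). The gripper opens to 91 mm and grips with 3 to 60 N. Pads are 32 mm wide; open, the fingers measure 118 mm over their backs; the gripper's body (76 mm by 178 mm) begins 60 mm behind the grasp point.
Start: joints at [-1.272, 0.494, 1.345, -0, 1.302, -0.096], TCP at [240.391, -576.922, 213.915] pointing down, gripper open.
Joint ranges: [-2.91, 2.91], [-0.82, 2.16], [0.22, 2.67], [-1.22, 4.37], [0.12, 2.79], [-3.08, 3.08]. Speed limits (rad/s): [1.89, 1.89, 2.57, 3.01, 3.01, 3.01].

INTERFACE

Orientations are given as a rotation vector (axis times angle).
In Python, from rig import * gives the robot as it stands.
- The arm moves only by the tool play_rows, never from a script. Its argument "moves" is a list of rows, each a list of 5 numbers: the finger opening in cm, from 0 to 9.12, then the shift along the tool's x, y, z in cm, then the turn about the tool's z in degrees. A call has exactly 8 rows; each row is the pose to reach, as a shift and turn from the pose commanded when the call began, along the tool's axes at that moment; what a row does not reach only later rows make up. A row lasts 1/12 s, in which the tool goes at most 41.7 mm and 7.16 degrees, less where a joint would pass 70% of its speed; a pose out of reach is approached as far as the arm can. A call with a gripper value outside its range is refused whole. The fingers move at their own pace and stop on an object; "grip_force" is the grip in N (left out, the last holds). Time passes only in rows, so rows that repeat a pose let the fingers close, or fill a call up. It gives the time, the measured TCP pose, the force and the opening at its end, in the units of the state.
- observe(): the state, without advancing time (a new reading comes with each control period).
- snapshot(name): name is "scene" or "top" or "wrist"; returns a dict with "color" (400x640x3 uint8, red, green, blue), "z_map" (400x640 float32, mm along the optical axis (not along the pixel's ray), 0 where there is no reading), "fx", "fy", "cx", "cy" (pixels), "position" and "attitude" of the camera in the world. Camera axes: x right, y down, z forward; pixel columns grow to the right and rows downward; lengths in mm; the calibration is good to about 2 mm. The wrist camera is an equidistant fisheye: a pixel r from the principal point sees the ray r / f radians off the axis. A picture is of the moment at which its call begins.
- finish_job(): hands the job in, once; it reports no verdict.
The state is a dict: "time_s": time; "qpos": joint angles; "dq": joint speeds; "joint_efforts": joint torques, N m; "tool_pos": TCP position; "tool_rot": TCP orientation; "ft_force": force on the tool from outside, world axes, zero at the start; "torque": the same for the moment, N m; "grip_width": finger opening in mm.
Only numpy, scipy, OpenCV 4.12 (cv2) and the standard library are available. Lean on these libraries where they do the work, as an engineer would, in place of code of your own. Each camera call takes 0.05 s, during which the arm holds its last target. There are 200 camera calls.

## Working session

There is one attempt and no reset: what is moved stays moved. The work goes in short steps, Python scripts to look and compute and a tool call to move; the robot and the scene stay as the last step left them, time stands still between calls to the robot, and variables do not carry over. Pictures are saved under pics/ and viewed, about 8 in all and at most 12, crops included, and the job is handed in when it is done.

Besides the shell and the picture viewer there is one more tool, called after "Request:" by a JSON object that holds its "op" and its "data". play_rows: Moves the arm, as the interface text tells. Its arguments: {"type":"object","properties":{"moves":{"type":"array"},"grip_force":{"type":"number"}},"required":["moves"]}

```bash
mkdir -p pics; ls
cat > h.py <<'E'
from rig import *
import numpy as np, cv2
from scipy.spatial.transform import Rotation as R
def rot(a):
    a=np.array(a,float)
    return a if a.shape==(3,3) else (R.from_rotvec(a).as_matrix() if a.size==3 else R.from_quat(a).as_matrix())
def take(n,f):
    s=snapshot(n); np.save('/tmp/'+f+'.npy',s,allow_pickle=True)
    cv2.imwrite('pics/'+f+'.png',s['color'][:,:,::-1]); return s
def load(f): return np.load('/tmp/'+f+'.npy',allow_pickle=True).item()
def cloud(s):
    h,w=s['z_map'].shape; v,u=np.mgrid[:h,:w]; z=s['z_map']
    P=np.stack([(u-s['cx'])/s['fx']*z,(v-s['cy'])/s['fy']*z,z],-1)
    W=P@rot(s['attitude']).T+np.array(s['position']); W[z==0]=np.nan; return W
E
python3 - <<'E'
from h import *
for n in ('scene','top'):
    s=take(n,n+'0'); print(n,s['fx'],s['fy'],s['cx'],s['cy'],s['position'],s['attitude'])
a=load('scene0')['color'];b=load('top0')['color']
print(observe())
E
```

```text
pics
scene 366.5060063321469 366.5060063321469 325.07251557284843 198.5922527769123 [1078.8353893   953.39059381  984.12168849] [-0.76570862 -2.5067442   1.23006186]
top 432.2586348413685 432.2586348413685 322.92362380838665 195.54419892515676 [ 295.88808418   54.00346135 1441.95228808] [-2.17049225  2.11680485 -0.20904586]
{'time_s': 0.1, 'qpos': array([-1.27151440e+00,  4.94122457e-01,  1.34604865e+00,  1.76660385e-05,
        1.30251515e+00, -9.55091569e-02]), 'dq': array([ 0.00087499, -0.00019375, -0.00226305,  0.00117153, -0.00058918,
        0.00118433]), 'joint_efforts': array([ 1.78694339e-03, -8.80238271e+01, -3.82541907e+01,  7.09758955e-02,
        4.83297952e-02,  2.45183594e-05]), 'tool_pos': array([ 240.28818885, -576.59878144,  213.40397179]), 'tool_rot': array([-3.07951799e+00, -6.15896025e-01,  1.48055177e-04]), 'ft_force': array([-0.02688822, -0.10491106,  0.3716172 ]), 'torque': array([ 0.02699798,  0.00561082, -0.01080515]), 'grip_width': 91.23165508800128}
```

View pics/scene0.png

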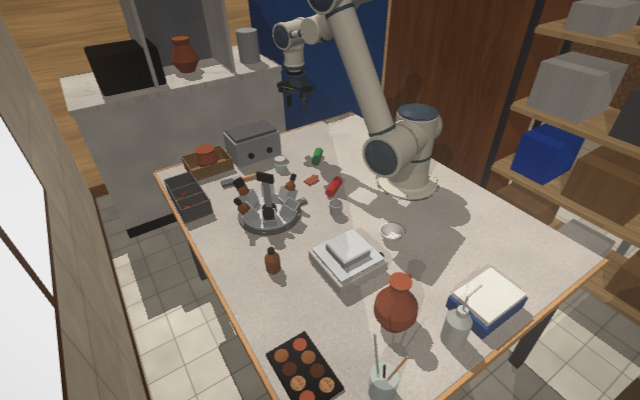

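View pics/top0.png

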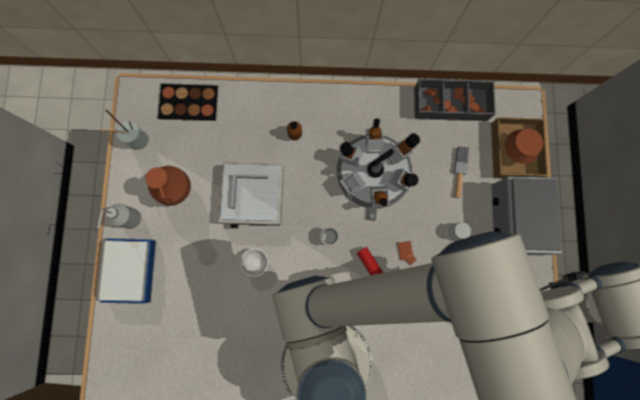

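The overhead view shows the rack at about (375,170), its tongue at (371,212), and the mixer at (250,195). The red (370,262) and green fallen look-alikes are off the rack. Rack candidates in the top view are (347,150), (376,128), (409,142), (411,180) and (381,198), so I'll enlarge that area next.

Run:
```python
from h import *
t=load('top0');s=load('scene0')
a=cv2.resize(t['color'][115:225,325:430],(400,420),interpolation=cv2.INTER_CUBIC)
b=cv2.resize(s['color'][160:240,222:312],(400,356),interpolation=cv2.INTER_CUBIC)
m=cv2.resize(t['color'][155:235,210:295],(400,376)[:2],interpolation=cv2.INTER_CUBIC)
im=np.zeros((600,800,3),np.uint8); im[:420,:400]=a; im[:300,400:]=cv2.resize(b,(400,300)); im[300:600,400:720]=cv2.resize(m,(320,300))
cv2.imwrite('pics/crop1.png',im[:,:,::-1])
W=cloud(t)
for n,(u,v) in dict(bar=(375,168),tongue=(371,213),c1=(347,150),c2=(376,128),c3=(409,142),c4=(411,180),c5=(381,198),mix=(255,205)).items(): print(n,W[v,u].round())
```

```text
bar [ 623. -143.   89.]
tongue [ 486. -140.   20.]
c1 [673. -49. 115.]
c2 [ 748. -141.  118.]
c3 [ 696. -241.  145.]
c4 [ 582. -253.  114.]
c5 [ 518. -155.  132.]
mix [495. 239.  68.]
```

View pics/crop1.png

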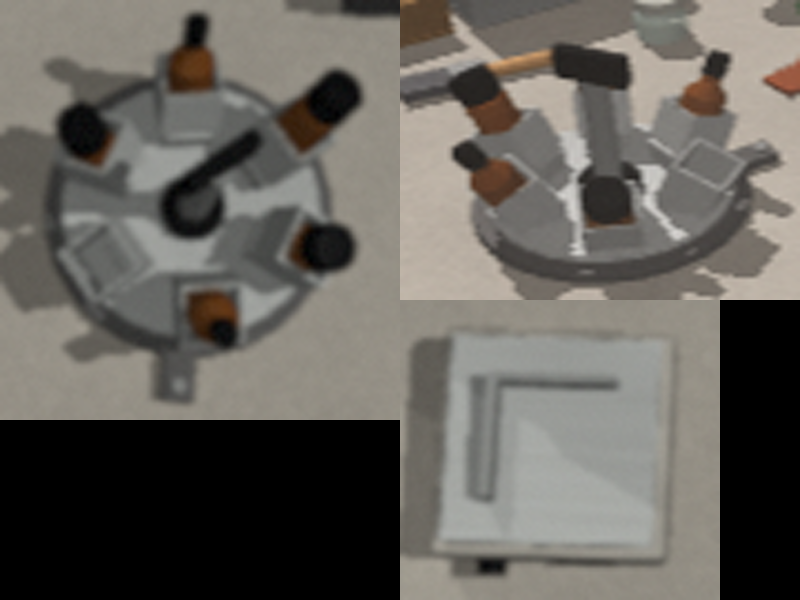

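Choice: the tall jar is the wide black cap at crop (333,95), i.e. top pixel (409,142). Slim necks are at (376,128) and (381,198), short jars at (347,150) and (411,180), and the red and green look-alikes lie on the bench. The bar points toward the chosen jar. Next I'll get the geometry from depth.

Run:
```python
from h import *
from scipy.optimize import least_squares
def circ(P,r=None):
    f=lambda p:np.hypot(P[:,0]-p[0],P[:,1]-p[1])-(r or p[2])
    return least_squares(f,[*P.mean(0)[:2],100],loss='soft_l1').x
for n in ('top0','scene0'):
    s=load(n);W=cloud(s).reshape(-1,3);W=W[~np.isnan(W[:,0])]
    near=np.hypot(W[:,0]-615,W[:,1]+143)<230
    B=W[near&(W[:,2]>168)&(W[:,2]<215)&(np.hypot(W[:,0]-615,W[:,1]+143)<60)]
    m=B.mean(0);w,v=np.linalg.eigh(np.cov(B[:,:2].T)); 
    d=v[:,1]; pr=(B[:,:2]-m[:2])@d
    r=cv2.minAreaRect(B[:,:2].astype(np.float32))
    print(n,'bar',len(B),m.round(1),'dir',np.degrees(np.arctan2(d[1],d[0])).round(1),np.ptp(pr).round(),r)
    T=W[near&(W[:,2]>8)&(W[:,2]<25)]
    rr=np.hypot(T[:,0]-615,T[:,1]+143)
    tg=T[(rr>138)&(T[:,0]<520)&(abs(T[:,1]+143)<60)];print(' tongue',len(tg),tg.mean(0).round(1),cv2.minAreaRect(tg[:,:2].astype(np.float32)))
    # jar cap
    J=W[near&(W[:,2]>100)&(W[:,0]>640)&(W[:,1]<-190)];print(' cap',len(J),J.mean(0).round(1),J.max(0).round(),J.min(0).round())
    M=W[(W[:,0]>370)&(W[:,0]<680)&(W[:,1]>90)&(W[:,1]<370)&(W[:,2]>62)&(W[:,2]<100)]
    pl=M[M[:,2]<76];st=M[M[:,2]>84]
    print(' plat',len(pl),np.median(pl[:,2]),cv2.minAreaRect(M[:,:2].astype(np.float32)));print(' stops',len(st),np.median(st[:,2]),cv2.minAreaRect(st[:,:2].astype(np.float32)))
    np.save('/tmp/st_'+n,st)
# foot outline by colour difference in top: disc at z=14, outer
s=load('top0');W=cloud(s);z=W[...,2]
mask=((z>6)&(np.hypot(W[...,0]-615,W[...,1]+143)<150)).astype(np.uint8)
P=W[mask>0]; 
ang=np.arctan2(P[:,1]+143,P[:,0]-615);q=P[(P[:,2]<22)]
ang=np.arctan2(q[:,1]+143,q[:,0]-615);rad=np.hypot(q[:,0]-615,q[:,1]+143)
E=[]
for k in np.arange(-180,180,8):
    i=np.where((np.degrees(ang)>=k)&(np.degrees(ang)<k+8))[0]
    if len(i) and not(-180<=k<-160 or k>150): E.append(q[i[np.argmax(rad[i])]])
E=np.array(E);print('foot',circ(E),circ(E,130))
```

```text
top0 bar 165 [ 630.6 -147.8  197.2] dir 125.3 69.0 ((633.6533813476562, -148.0092010498047), (22.678373336791992, 69.23213195800781), 34.35892105102539)
 tongue 39 [ 469.5 -138.5   13.5] ((465.1246643066406, -127.3338394165039), (53.798728942871094, 56.824825286865234), 22.391199111938477)
 cap 253 [ 700.  -245.7  131. ] [ 730. -218.  154.] [ 678. -276.  101.]
 plat 2741 67.30926170746329 ((536.8038330078125, 260.0152282714844), (180.82289123535156, 183.75160217285156), 89.91983032226562)
 stops 193 91.47890989663324 ((560.8704223632812, 282.925537109375), (76.80990600585938, 149.0187225341797), 45.008426666259766)
scene0 bar 164 [ 635.1 -141.9  189.3] dir 127.3 70.0 ((635.4388427734375, -145.08700561523438), (19.983049392700195, 69.99700927734375), 33.26222229003906)
 tongue 15 [ 470.6 -135.2   13.1] ((469.80206298828125, -138.86424255371094), (36.26810073852539, 12.52405071258545), 84.25505828857422)
 cap 152 [ 705.6 -236.7  126.4] [ 728. -214.  150.] [ 678. -273.  101.]
 plat 1816 67.79430073624923 ((537.19482421875, 262.2569885253906), (181.11947631835938, 182.0608367919922), 89.50741577148438)
 stops 193 91.50729853243979 ((561.6759643554688, 286.9278564453125), (78.40919494628906, 150.81390380859375), 45.313899993896484)
foot [ 631.62976824 -149.44315562  129.552858  ] [ 631.28079757 -149.78244583  100.        ]
```

Request:
{"op": "play_rows", "data": {"moves": [[9, 3.2, -1.5, -1.5, -6], [9, 6.5, -3, -3, -12.5], [9, 9.8, -4.5, -4, -19], [9, 13, -6, -5, -25], [9, 16.3, -7.5, -5, -31], [9, 19.5, -9, -5, -37.5], [9, 22.8, -10.5, -5, -44], [9, 26, -12, -5, -50]]}}

```text
time_s: 0.77
tool_pos: [435.1, -364.5, 263.8]
tool_rot: [-2.526, -1.867, 0.0]
ft_force: [1.2, -1.0, -0.1]
grip_width: 90.2
```

```bash
cat >> h.py <<'E'
def plan(target,yaw=None):
    "shift (cm, tool axes) and turn (deg) from the measured pose to target TCP / tool-x yaw"
    o=observe();M=rot(o['tool_rot']);p=np.array(o['tool_pos']);y0=np.degrees(np.arctan2(M[1,0],M[0,0]))
    d=M.T@(np.array(target)-p)/10
    t=0 if yaw is None else -((yaw-y0+180)%360-180)
    print('t',round(o['time_s'],2),'pos',p.round(1),'yaw',round(y0,1),'zdir',M[:,2].round(3),'q',np.degrees(o['qpos']).round(0),'F',np.round(o['ft_force'],1),'w',round(o['grip_width'],1)); print('  shift cm',d.round(2),'turn',round(t,1))
E
python3 -c "
from h import *
plan([632,-148,265],125.5)"
```

```text
t 0.77 pos [ 435.1 -364.5  263.8] yaw 72.9 zdir [-0.  0. -1.] q [-46.  21.  81.   0.  78. -29.] F [ 1.2 -1.  -0.1] w 90.2
  shift cm [26.48 12.47 -0.12] turn -52.6
```

Request:
{"op": "play_rows", "data": {"moves": [[9, 3.8, 1.8, 0, -7], [9, 7.6, 3.6, 0, -14], [9, 11.4, 5.4, 0, -21], [9, 15.2, 7.2, 0, -28], [9, 19, 9, 0, -35], [9, 22.8, 10.8, 0, -42], [9, 26.4, 12.4, 0, -49], [9, 26.4, 12.4, 0, -52.6]]}}

```text
time_s: 1.43
tool_pos: [635.0, -145.5, 263.2]
tool_rot: [-1.429, -2.798, -0.003]
ft_force: [-1.2, 0.1, -0.3]
grip_width: 89.8
```

```bash
python3 -c "
from h import *
plan([632,-148,170],125.5)
s=take('wrist','w1');print(s['fx'],s['cx'],s['cy'],s['position'],rot(s['attitude']).round(3))
t=take('top','top1')
"
```

```text
t 1.43 pos [ 635.  -145.5  263.2] yaw 125.9 zdir [ 0.001  0.002 -1.   ] q [-18.  28.  69.   0.  83. -54.] F [-1.2  0.1 -0.3] w 89.8
  shift cm [-0.03 -0.41  9.32] turn 0.4
309.70691628693146 323.94949667410856 198.03351679623853 [594.00002544 -87.89601158 435.13485432] [[ 0.81   0.567  0.149]
 [ 0.586 -0.784 -0.204]
 [ 0.001  0.252 -0.968]]
```

View pics/w1.png

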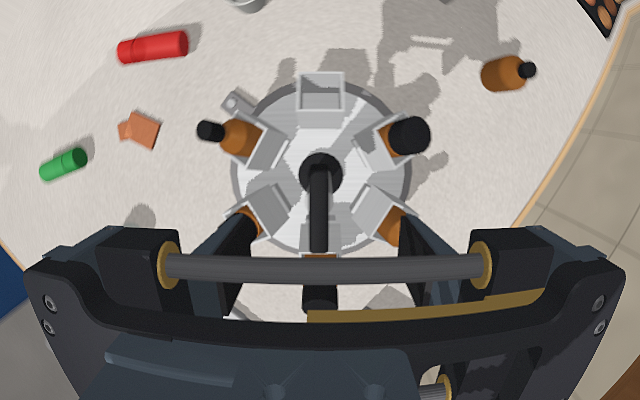

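The wrist view shows the bar running vertically at about (319,160–250), the tongue tip at (238,103) and the empty pocket at (320,92). I'll refine axis, bar and tongue angles from this view's depth.

```bash
cat >> h.py <<'E'
def fcloud(s):
    h,w=s['z_map'].shape; v,u=np.mgrid[:h,:w]; z=s['z_map']
    x=(u-s['cx'])/s['fx'];y=(v-s['cy'])/s['fy'];r=np.hypot(x,y)+1e-9;k=np.tan(r)/r
    W=np.stack([x*k*z,y*k*z,z],-1)@rot(s['attitude']).T+np.array(s['position']);W[z==0]=np.nan;return W
E
python3 - <<'E'
from h import *
from scipy.optimize import least_squares
s=load('w1');W=fcloud(s)
for n,(u,v) in dict(tip=(236,103),bartop=(319,185),barend=(319,245),bench=(200,60),post=(320,165)).items(): print(n,W[v,u].round(1))
c=np.array([632,-148])
Z=W[...,2];rr=np.hypot(W[...,0]-c[0],W[...,1]-c[1])
B=W[(Z>193)&(Z<215)&(rr<50)];m=B.mean(0);r=cv2.minAreaRect(B[:,:2].astype(np.float32));print('bar',len(B),m.round(1),r)
w,v=np.linalg.eigh(np.cov(B[:,:2].T));print(np.degrees(np.arctan2(-v[1,1],-v[0,1])))
T=W[(Z>8)&(Z<22)&(rr>139)&(rr<185)&(W[...,0]<530)&(abs(W[...,1]+140)<60)]
print('tongue',len(T),T.mean(0).round(1),cv2.minAreaRect(T[:,:2].astype(np.float32)))
# foot edge
vv=[]
q=W[(Z>8)&(Z<22)&(rr<150)];a=np.degrees(np.arctan2(q[:,1]-c[1],q[:,0]-c[0]));ra=np.hypot(*(q[:,:2]-c).T)
for k in range(-180,180,5):
    i=np.where((a>=k)&(a<k+5)&(ra<137))[0]
    if len(i)>3 and abs(abs(k+2.5)-176)>12:
        j=i[np.argmax(ra[i])]
        if ra[j]>120: vv.append(q[j])
E=np.array(vv);f=least_squares(lambda p:np.hypot(E[:,0]-p[0],E[:,1]-p[1])-130,[632,-148],loss='soft_l1',f_scale=2).x
print(len(E),'axis',f,'tongue ang',np.degrees(np.arctan2(T.mean(0)[1]-f[1],T.mean(0)[0]-f[0])))
# stops from top1
t=load('top1');Wt=cloud(t)
for nm in('top0','scene0'):
    st=np.load('/tmp/st_'+nm+'.npy')
    h=np.percentile(st[:,0],[1,99]);y=np.percentile(st[:,1],[1,99]);print(nm,h,y)
    A=st[(st[:,1]<y[1]-20)];Bq=st[(st[:,0]<h[1]-20)]
    print(' xbar',np.polyfit(A[:,1],A[:,0],1),A.min(0),A.max(0),' ybar',np.polyfit(Bq[:,0],Bq[:,1],1),Bq.min(0),Bq.max(0))
E
```

```text
tip [ 482.  -137.8   16. ]
bartop [ 620.4 -130.4  204.3]
barend [ 649.2 -170.7  204.3]
bench [ 392.3 -116.8    0.5]
post [ 613.6 -120.   184.5]
bar 1660 [ 632.1 -146.3  203.6] ((633.83740234375, -148.08575439453125), (15.75130844116211, 69.05554962158203), 35.30659103393555)
-55.209969002743456
tongue 396 [ 478.5 -138.9   15.6] ((478.3079528808594, -139.91758728027344), (31.13402557373047, 29.350393295288086), 84.0873794555664)
35 axis [ 633.31028826 -148.49498697] tongue ang 176.4469814259265
top0 [484.18750124 590.80463123] [206.10147636 312.88301863]
 xbar [1.98425110e-02 5.81468523e+02] [581.16456868 206.04153981  84.41932892] [591.51333094 291.87696529  98.70033499]  ybar [-5.48876216e-03  3.11348102e+02] [483.69709486 303.76909394  84.42472911] [570.48551112 313.52386581  99.52311152]
scene0 [484.82663688 591.06098408] [208.31556473 316.44200905]
 xbar [-1.79362983e-03  5.87445755e+02] [580.49878636 206.69315005  84.16292624] [591.38221155 295.42714057  96.60345777]  ybar [-1.98531574e-02  3.22605801e+02] [483.60407491 305.96620584  84.06512667] [569.89203255 317.13855889  96.20761824]
```

```bash
python3 -c "
from h import *
plan([633.5,-148,172],125)"
```

```text
t 1.53 pos [ 631.9 -149.7  263.2] yaw 125.4 zdir [-0.001  0.    -1.   ] q [-19.  28.  69.  -0.  83. -54.] F [ 0.6 -0.8  0.4] w 89.8
  shift cm [0.04 0.24 9.12] turn 0.4
```

Request:
{"op": "play_rows", "data": {"grip_force": 15, "moves": [[9, 0, 0.1, 2.5, 0.4], [9, 0, 0.2, 5, 0.4], [9, 0, 0.2, 7, 0.4], [9, 0, 0.2, 8.5, 0.4], [9, 0, 0.2, 9.1, 0.4], [5, 0, 0.2, 9.1, 0.4], [1, 0, 0.2, 9.1, 0.4], [1, 0, 0.2, 9.1, 0.4]]}}

```text
time_s: 2.2
tool_pos: [633.5, -150.7, 174.2]
tool_rot: [1.456, 2.782, 0.0]
ft_force: [0.2, -0.1, 0.0]
grip_width: 72.8
```

Request:
{"op": "play_rows", "data": {"grip_force": 15, "moves": [[1, 0, 0, 0, 0], [1, 0, 0, 0, 0], [1, 0, 0, 0, 0], [1, 0, 0, 0, 0], [1, 0, 0, 0, 0], [1, 0, 0, 0, 0], [1, 0, 0, 0, 0], [1, 0, 0, 0, 0]]}}

```text
time_s: 2.87
tool_pos: [633.1, -150.1, 172.9]
tool_rot: [-1.455, -2.784, 0.0]
ft_force: [0.4, -0.3, 0.2]
grip_width: 20.0
```

Request:
{"op": "play_rows", "data": {"moves": [[1, 0, 0, 0, 0], [1, 0, 0, 0, 0], [1, 0, 0, 0, 1], [1, 0, 0, 0, 3], [1, 0, 0, 0, 6], [1, 0, 0, 0, 10], [1, 0, 0, 0, 14], [1, 0, 0, 0, 18]]}}

```text
time_s: 3.53
tool_pos: [633.3, -149.9, 172.9]
tool_rot: [1.877, 2.519, 0.001]
ft_force: [1.4, 0.9, -0.4]
grip_width: 16.0
```

Request:
{"op": "play_rows", "data": {"moves": [[1, 0, 0, 0, 4.5], [1, 0, 0, 0, 9], [1, 0, 0, 0, 13.5], [1, 0, 0, 0, 18], [1, 0, 0, 0, 22.5], [1, 0, 0, 0, 27], [1, 0, 0, 0, 31.5], [1, 0, 0, 0, 36]]}}

```text
time_s: 4.2
tool_pos: [632.7, -149.9, 172.9]
tool_rot: [-2.564, -1.815, 0.001]
ft_force: [-3.0, 2.3, 2.9]
grip_width: 15.9
```

Request:
{"op": "play_rows", "data": {"moves": [[1, 0, 0, 0, 4.5], [1, 0, 0, 0, 9], [1, 0, 0, 0, 13.5], [1, 0, 0, 0, 18], [1, 0, 0, 0, 22.5], [1, 0, 0, 0, 27], [1, 0, 0, 0, 31.5], [1, 0, 0, 0, 36]]}}

```text
time_s: 4.87
tool_pos: [632.2, -149.6, 172.9]
tool_rot: [-2.998, -0.934, 0.002]
ft_force: [-4.6, 4.5, 4.7]
grip_width: 15.8
```

```bash
python3 -c "
from h import *
plan([633.5,-148,172],-3.6)"
```

```text
t 4.87 pos [ 632.2 -149.6  172.9] yaw 34.6 zdir [-0.002  0.001 -1.   ] q [-19.  33.  76.   0.  72.  37.] F [-4.6  4.5  4.7] w 15.8
  shift cm [ 0.19 -0.06  0.09] turn 38.2
```

Request:
{"op": "play_rows", "data": {"moves": [[1, 0, 0, 0, 4.5], [1, 0, 0, 0, 9], [1, 0, 0, 0, 13.5], [1, 0, 0, 0, 18], [1, 0, 0, 0, 22.5], [1, 0, 0, 0, 27], [1, 0, 0, 0, 31], [1, 0, 0, 0, 34]]}}

```text
time_s: 5.53
tool_pos: [632.1, -149.0, 172.9]
tool_rot: [-3.14, -0.017, 0.003]
ft_force: [-5.1, 9.0, 5.3]
grip_width: 15.9
```

Request:
{"op": "play_rows", "data": {"moves": [[1, 0, 0, 0, 2], [1, 0, 0, 0, 3], [1, 0, 0, 0, 4], [1, 0, 0, 0, 4.5], [1, 0, 0, 0, 4.5], [1, 0, 0, 0, 4.5], [1, 0, 0, 0, 4.5], [1, 0, 0, 0, 4.5]]}}

```text
time_s: 6.2
tool_pos: [632.1, -148.9, 172.9]
tool_rot: [-3.138, 0.101, 0.003]
ft_force: [-6.6, 8.7, 5.8]
grip_width: 15.8
```

Run:
```python
from h import *
plan([633.5,-148,172],-3.6)
s=take('wrist','w2');t=take('top','top2')
t0=take('scene','scene2')
W=fcloud(s)
Z=W[...,2];rr=np.hypot(W[...,0]-633,W[...,1]+148)
J=W[(Z>100)&(rr>85)&(rr<165)&(W[...,0]<560)&(abs(W[...,1]+140)<45)]
W2=cloud(t);Z=W2[...,2];rr=np.hypot(W2[...,0]-633,W2[...,1]+148)
J2=W2[(Z>95)&(Z<165)&(rr>85)&(rr<170)&(W2[...,0]<560)&(abs(W2[...,1]+140)<45)]
for J in(J,J2):
  if len(J): m=J.mean(0);print(len(J),m.round(1),J.min(0).round(),J.max(0).round(),np.degrees(np.arctan2(m[1]+148.3,m[0]-633.5)))
im=np.zeros((600,800,3),np.uint8);im[:400,:640]=s['color']
im[400:,:200]=cv2.resize(t['color'][115:225,325:430],(200,200));im[300:600,440:]=cv2.resize(t0['color'][150:240,212:320],(360,300))
cv2.imwrite('pics/c2.png',im[:,:,::-1])
```

```text
t 6.2 pos [ 632.1 -148.9  172.9] yaw -3.7 zdir [-0.002  0.002 -1.   ] q [-19.  33.  76.   0.  72.  75.] F [-6.6  8.7  5.8] w 15.8
  shift cm [ 0.13 -0.1   0.09] turn -0.1
23 [ 536.  -143.2  103.2] [ 534. -158.  101.] [ 539. -127.  107.] 176.97858092264516
```

View pics/c2.png

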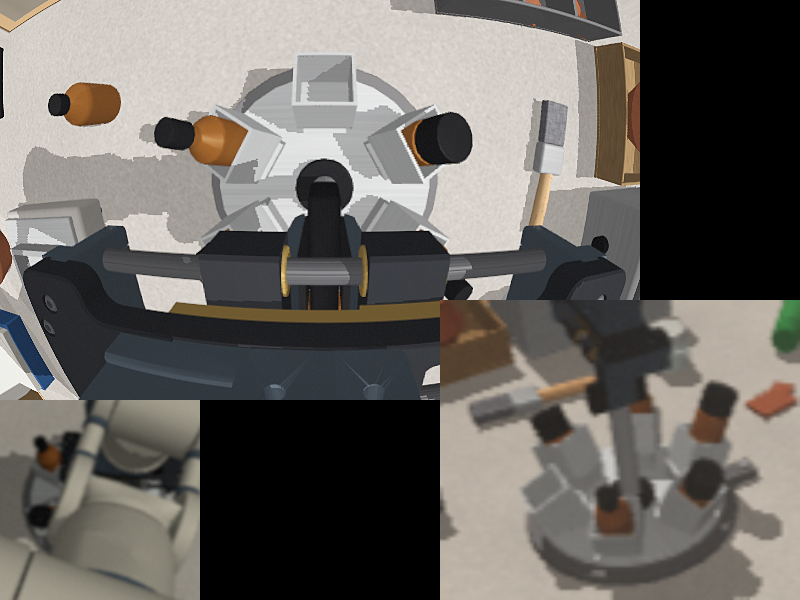

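The empty pocket now faces +x, at wrist (323,85). The tall jar stands above the tongue, at scene crop (715,410) with the tongue at (740,470). I'll release the bar, rise, back off and check from close by.

Request:
{"op": "play_rows", "data": {"moves": [[1, -0.1, -0.1, 0, 0], [1, -0.1, -0.15, 0, 0], [3, -0.1, -0.15, 0, 0], [5, -0.1, -0.15, 0, 0], [7, -0.1, -0.15, 0, 0], [7, -0.1, -0.15, 0, 0], [7, -0.1, -0.15, 0, 0], [7, -0.1, -0.15, 0, 0]]}}

```text
time_s: 7.02
tool_pos: [632.1, -148.5, 172.9]
tool_rot: [-3.14, 0.101, 0.0]
ft_force: [0.6, -0.1, -1.0]
grip_width: 53.0
```

Request:
{"op": "play_rows", "data": {"moves": [[9, 0, 0, 0, 0], [9, 0, 0, -0.5, 0], [9, 0, 0, -2.5, 0], [9, 0, 0, -5, 0], [9, 0, 0, -7.5, 0], [9, -2, 0, -9, 0], [9, -5, 0, -9.2, 0], [9, -9, 0, -9.2, 0]]}}

```text
time_s: 7.68
tool_pos: [543.3, -143.0, 266.2]
tool_rot: [3.139, -0.1, 0.005]
ft_force: [-0.1, -0.5, -1.0]
grip_width: 90.0
```

Request:
{"op": "play_rows", "data": {"moves": [[9, -4, 0, 0, 0], [9, -7, 0, 0, 0], [9, -9, 0, 0, 0], [9, -10, 0, 0, 0], [9, -10.5, 0, 0, 0], [9, -10.5, 0, 0, 0], [9, -10.5, 0, 0, 0], [9, -10.5, 0, 0, 0]]}}

```text
time_s: 8.35
tool_pos: [438.7, -136.2, 264.9]
tool_rot: [3.14, -0.101, 0.001]
ft_force: [-0.1, 0.4, -0.0]
grip_width: 90.4
```

Run:
```python
from h import *
plan([512.3,-141.4,170],-3.6)
s=take('wrist','w3')
W=fcloud(s);Z=W[...,2];rr=np.hypot(W[...,0]-632,W[...,1]+148.7)
c=np.array([632.1,-148.8])
B=W[(Z>193)&(Z<212)&(rr<50)];r=cv2.minAreaRect(B[:,:2].astype(np.float32));print('bar',len(B),B.mean(0).round(1),r)
T=W[(Z>8)&(Z<22)&(rr>140)&(rr<185)&(W[...,0]<510)&(abs(W[...,1]+140)<40)];print('tongue',len(T),T.mean(0).round(1),cv2.minAreaRect(T[:,:2].astype(np.float32)) if len(T) else 0)
J=W[(Z>90)&(Z<165)&(rr>85)&(rr<170)&(W[...,0]<560)&(abs(W[...,1]+140)<45)]
if len(J): m=J.mean(0);print('jar',len(J),m.round(1),J.min(0).round(1),J.max(0).round(1),np.degrees(np.arctan2(m[1]-c[1],m[0]-c[0])));print(cv2.minAreaRect(J[:,:2].astype(np.float32)))
```

```text
t 8.35 pos [ 438.7 -136.2  264.9] yaw -3.7 zdir [ 0. -0. -1.] q [-25.  12.  95.   0.  73.  69.] F [-0.1  0.4 -0. ] w 90.4
  shift cm [7.37 0.04 9.49] turn -0.1
bar 227 [ 600.9 -146.7  201.4] ((601.6898193359375, -146.71493530273438), (15.514727592468262, 6.933375358581543), 85.78866577148438)
tongue 137 [ 468.7 -140.2   14.9] ((469.0202941894531, -140.13963317871094), (28.98611068725586, 9.648269653320312), 88.3667221069336)
jar 2211 [ 513.4 -141.   134.4] [ 483.6 -169.2   90. ] [ 552.5 -117.1  152.3] 176.23017955794737
((517.3858032226562, -141.67364501953125), (51.59659957885742, 67.19667053222656), 86.50708770751953)
```

View pics/w3.png

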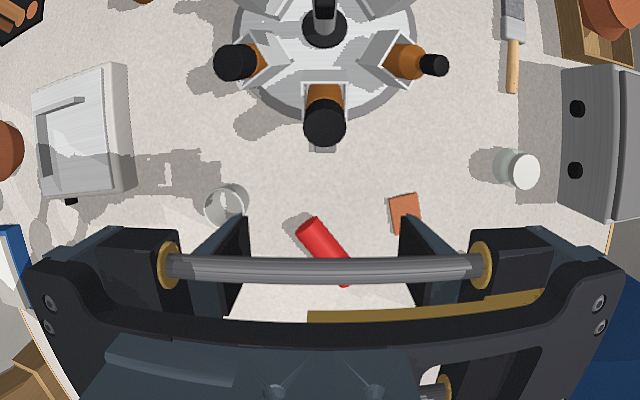

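The jar, cap at (325,122), stands over the tongue at (322,148). It is at 176.2° against about 176.6° for the tongue. Now going above it and down.

Request:
{"op": "play_rows", "data": {"moves": [[9, 2.5, 0, 1, 0], [9, 5, 0, 2.5, 0], [9, 7, 0, 5, 0], [9, 7.4, 0, 8, 0], [9, 7.4, 0, 10, 0], [9, 7.4, 0, 11, 0], [9, 7.4, 0, 11, 0], [9, 7.4, 0, 11, 0]]}}

```text
time_s: 9.07
tool_pos: [511.7, -140.8, 155.2]
tool_rot: [-3.14, 0.101, 0.0]
ft_force: [-0.1, -0.3, 1.0]
grip_width: 89.9
```

Request:
{"op": "play_rows", "data": {"moves": [[9, 0, 0, 1.5, 0], [9, 0, 0, 3, 0], [9, 0, 0, 4.2, 0], [9, 0, 0, 5.2, 0], [9, 0, 0, 5.8, 0], [9, 0, 0, 5.8, 0], [9, 0, 0, 5.8, 0], [9, 0, 0, 5.8, 0]]}}

```text
time_s: 9.73
tool_pos: [511.9, -140.9, 97.7]
tool_rot: [3.14, -0.101, 0.002]
ft_force: [0.4, 0.4, 0.6]
grip_width: 89.8
```

Run:
```python
from h import *
plan([512.5,-141.2,97],-3.6)
s=take('wrist','w4');b=take('scene','scene4')
im=np.zeros((400,800,3),np.uint8);im[:200,:320]=cv2.resize(s['color'],(320,200));im[:,320:]=cv2.resize(b['color'][150:240,212:320],(480,400),interpolation=cv2.INTER_CUBIC)
cv2.imwrite('pics/c4.png',im[:,:,::-1])
```

```text
t 9.73 pos [ 511.9 -140.9   97.7] yaw -3.7 zdir [ 0.001 -0.    -1.   ] q [-22.  29.  98.   0.  53.  72.] F [0.4 0.4 0.6] w 89.8
  shift cm [0.06 0.02 0.07] turn -0.1
```

View pics/c4.png

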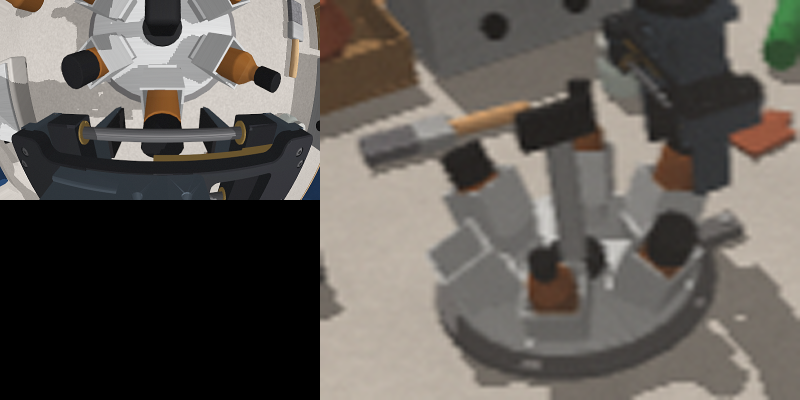

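The fingers straddle the jar (scene crop 690,150) and stand above the sleeve. Closing.

Request:
{"op": "play_rows", "data": {"grip_force": 20, "moves": [[6, 0, 0, 0, 0], [5, 0, 0, 0, 0], [4.4, 0, 0, 0, 0], [4.2, 0, 0, 0, 0], [4, 0, 0, 0, 0], [3.8, 0, 0, 0, 0], [3.8, 0, 0, 0, 0], [3.8, 0, 0, 0, 0]]}}

```text
time_s: 10.5
tool_pos: [511.4, -140.7, 96.9]
tool_rot: [-3.14, 0.101, 0.0]
ft_force: [-0.3, 0.1, -0.6]
grip_width: 41.6
```

Request:
{"op": "play_rows", "data": {"moves": [[3.8, 0, 0, 0, 0], [3.8, 0, 0, 0, 0], [3.8, 0, 0, 0, 0], [3.8, 0, 0, 0, 0], [3.8, -0.1, 0, -0.25, 0], [3.8, -0.25, 0, -0.6, 0], [3.8, -0.45, 0, -1, 0], [3.8, -0.65, 0, -1.5, 0]]}}

```text
time_s: 11.17
tool_pos: [504.6, -140.3, 112.3]
tool_rot: [-3.14, 0.101, 0.0]
ft_force: [-0.1, -0.2, -1.4]
grip_width: 41.4
```

Request:
{"op": "play_rows", "data": {"moves": [[3.8, -0.25, 0, -0.6, 0], [3.8, -0.55, 0, -1.25, 0], [3.8, -0.9, 0, -2, 0], [3.8, -1.25, 0, -2.8, 0], [3.8, -1.6, 0, -3.6, 0], [3.8, -1.95, 0, -4.4, 0], [3.8, -2.2, 0, -5, 0], [3.8, -2.45, 0, -5.5, 0]]}}

```text
time_s: 11.83
tool_pos: [480.3, -138.8, 167.8]
tool_rot: [3.14, -0.101, 0.001]
ft_force: [0.4, 0.3, -1.4]
grip_width: 41.6
```

Run:
```python
from h import *
plan([520,230,205],0)
s=take('wrist','w5');b=take('scene','scene5')
im=np.zeros((400,800,3),np.uint8);im[:200,:320]=cv2.resize(s['color'],(320,200));im[:,320:]=cv2.resize(b['color'][130:230,212:332],(480,400),interpolation=cv2.INTER_CUBIC)
cv2.imwrite('pics/c5.png',im[:,:,::-1])
```

```text
t 11.83 pos [ 480.3 -138.8  167.8] yaw -3.7 zdir [ 0.001 -0.    -1.   ] q [-23.  22.  98.  -0.  61.  71.] F [ 0.4  0.3 -1.4] w 41.6
  shift cm [  1.59 -37.06  -3.72] turn -3.7
```

View pics/c5.png

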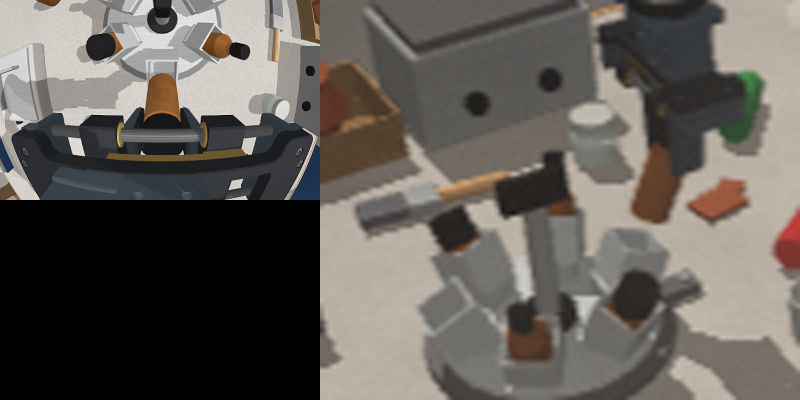

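The jar is out and clear of its pocket, base at scene crop (655,205), still tilted. The other pockets look unchanged. Carrying it to the mixer.

Request:
{"op": "play_rows", "data": {"moves": [[3.8, 0, -0.6, -1.5, 0], [3.8, 0, -2, -3, 0], [3.8, 0, -4.5, -3.7, 0], [3.8, 0, -7.5, -3.7, 0], [3.8, 0, -10.5, -3.7, 0], [3.8, 0, -13.5, -3.7, -1], [3.8, 0, -16.5, -3.7, -2], [3.8, 0.4, -19.5, -3.7, -3.7]]}}

```text
time_s: 12.6
tool_pos: [496.3, 57.0, 203.6]
tool_rot: [3.142, 0.001, -0.001]
ft_force: [0.9, -0.0, -2.5]
grip_width: 41.6
```

Request:
{"op": "play_rows", "data": {"moves": [[3.8, 0, -3, 0, 0], [3.8, 0.5, -6, 0, 0], [3.8, 1, -9, 0, 0], [3.8, 1.5, -12, 0, 0], [3.8, 2, -15, 0, 0], [3.8, 2, -18, 0, 0], [3.8, 2, -20, 0, 0], [3.8, 2, -21, 0, 0]]}}

```text
time_s: 13.27
tool_pos: [516.6, 268.1, 203.3]
tool_rot: [-3.141, -0.003, 0.001]
ft_force: [-0.3, 0.0, -1.8]
grip_width: 41.8
```

Run:
```python
from h import *
s=take('wrist','w6')
plan([515,275,137],0)
W=fcloud(s);Z=W[...,2]
p=observe()['tool_pos']
ok=(W[...,0]>445)&(W[...,0]<630)&(W[...,1]>165)&(W[...,1]<355)
st=W[ok&(Z>84)&(Z<99)&((W[...,0]>572)|(W[...,1]>300))]
print(len(st),np.median(W[ok&(Z>60)&(Z<76)][:,2]),st.mean(0),st.min(0),st.max(0))
A=st[(st[:,1]<295)];B=st[st[:,0]<570]
for n,q,i in(('x',A,0),('y',B,1)):
  if len(q): print(n,len(q),np.percentile(q[:,i],[2,50,98]).round(1),np.polyfit(q[:,1-i],q[:,i],1))
cv2.imwrite('pics/c6.png',s['color'][:,:,::-1])
```

```text
t 13.32 pos [516.6 268.4 203.3] yaw 0.1 zdir [-0.     0.001 -1.   ] q [ 22.  25.  84.   0.  70. 111.] F [-0.6  0.4 -2. ] w 41.4
  shift cm [-0.16 -0.65  6.63] turn 0.1
1872 69.14691859591215 [567.13694499 281.25989529  93.85130115] [495.5471726  206.04741627  84.07197267] [590.8575718  313.85645993  96.44286502]
x 864 [582.8 586.6 590.4] [1.99010326e-03 5.86158851e+02]
y 685 [306.  309.2 313.4] [-8.74096209e-05  3.09363833e+02]
```

View pics/c6.png

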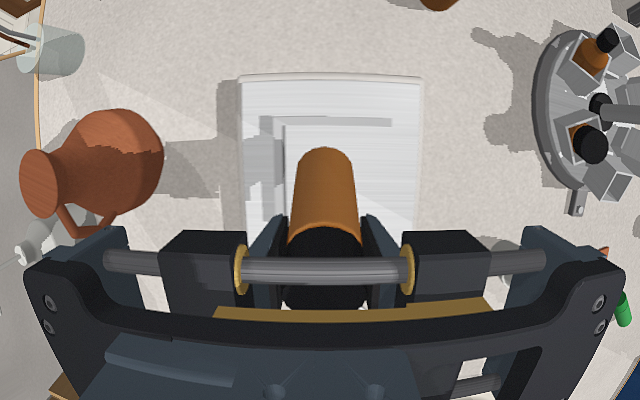

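The jar base (325,150) points at the corner and the stops show at (330,122) and (275,170). Faces measure x≈582.5 and y≈305.3, so the upright jar belongs at about (561.5, 284.3). Descending short of the corner.

Request:
{"op": "play_rows", "data": {"moves": [[3.8, -0.2, -0.3, 0.8, 0], [3.8, -0.3, -0.6, 1.8, 0], [3.8, -0.3, -0.6, 2.8, 0], [3.8, -0.3, -0.6, 3.8, 0], [3.8, -0.3, -0.6, 4.8, 0], [3.8, -0.3, -0.6, 5.6, 0], [3.8, -0.3, -0.6, 6.2, 0], [3.8, -0.3, -0.6, 6.2, 0]]}}

```text
time_s: 13.98
tool_pos: [513.4, 271.1, 140.4]
tool_rot: [3.141, -0.0, -0.003]
ft_force: [-0.6, 0.2, -2.2]
grip_width: 41.4
```

Run:
```python
from h import *
s=take('wrist','w7');plan([561.5,275,140],0)
W=fcloud(s);p=observe()['tool_pos'];c=s['color'].astype(int)
amb=(c[...,0]>90)&(c[...,0]-c[...,2]>50)&(abs(W[...,1]-p[1])<30)&(W[...,0]>p[0]-30)&(W[...,0]<p[0]+70)&(W[...,2]>60)
J=W[amb];print(len(J),J.min(0).round(),J.max(0).round())
c=J[abs(J[:,1]-p[1])<4];k=np.polyfit(c[:,2],c[:,0],1);print('tilt',np.degrees(np.arctan(-k[0])),'lowest visible',np.percentile(c[:,2],1),'x',np.percentile(c[:,0],99))
```

```text
t 14.03 pos [513.7 271.3 141.3] yaw 0.0 zdir [-0.001 -0.    -1.   ] q [ 22.  29.  88.   0.  62. 112.] F [ 0.6 -0.4 -1.4] w 41.4
  shift cm [ 4.78 -0.37  0.12] turn 0.0
8417 [504. 241.  93.] [566. 300. 252.]
tilt 6.714123606257507 lowest visible 98.93185436618808 x 565.0530072272061
```

Request:
{"op": "play_rows", "data": {"grip_force": 8, "moves": [[3.8, 0, -0.2, 0.2, 0], [3.8, 0, -0.2, 0.5, 0], [3.8, 0, -0.2, 0.8, 0], [3.8, 0.3, -0.2, 0.85, 0], [3.8, 0.6, -0.2, 0.85, 0], [3.8, 0.9, -0.2, 0.85, 0], [3.8, 1.2, -0.2, 0.85, 0], [3.8, 1.4, -0.2, 0.85, 0]]}}

```text
time_s: 14.7
tool_pos: [528.5, 273.6, 133.6]
tool_rot: [-3.141, -0.0, -0.001]
ft_force: [0.3, -0.0, -2.3]
grip_width: 41.4
```

Request:
{"op": "play_rows", "data": {"moves": [[3.8, 0.2, 0, 0, 0], [3.8, 0.4, 0, 0, 0], [3.8, 0.6, 0, 0, 0], [3.8, 0.8, 0, 0, 0], [3.8, 1.0, 0, 0, 0], [3.8, 1.2, 0, 0, 0], [3.8, 1.4, 0, 0, 0], [3.8, 1.6, 0, 0, 0]]}}

```text
time_s: 15.37
tool_pos: [544.1, 273.6, 133.4]
tool_rot: [-3.142, -0.001, 0.0]
ft_force: [-2.3, 0.2, -0.3]
grip_width: 41.4
```

```bash
cat >> h.py <<'E'
def low(f):
    s=take('wrist',f);W=fcloud(s);p=observe()['tool_pos'];c=s['color'].astype(int)
    amb=(c[...,0]>90)&(c[...,0]-c[...,2]>50)&(abs(W[...,1]-p[1])<5)&(W[...,0]>p[0]-30)&(W[...,0]<p[0]+75)&(W[...,2]>60)&(W[...,2]<p[2]+19)
    J=W[amb];i=np.argsort(J[:,2]);print(len(J),'profile x,z',[tuple(J[j][[0,2]].round(0)) for j in i[::max(1,len(i)//8)]])
    k=np.polyfit(J[:,2],J[:,0],1);print('tilt',np.degrees(np.arctan(-k[0])).round(1))
E
python3 -c "
from h import *
plan([561.5,275,132],0);low('w8')"
```

```text
t 15.37 pos [544.1 273.6 133.4] yaw 0.0 zdir [-0.  0. -1.] q [ 21.  32.  85.   0.  63. 111.] F [-2.3  0.2 -0.3] w 41.4
  shift cm [ 1.74 -0.14  0.14] turn 0.0
843 profile x,z [(np.float64(581.0), np.float64(85.0)), (np.float64(579.0), np.float64(98.0)), (np.float64(576.0), np.float64(109.0)), (np.float64(573.0), np.float64(119.0)), (np.float64(571.0), np.float64(126.0)), (np.float64(569.0), np.float64(134.0)), (np.float64(568.0), np.float64(141.0)), (np.float64(567.0), np.float64(147.0)), (np.float64(566.0), np.float64(152.0))]
tilt 13.7
```

The jar is swinging upright against the stop as planned: tilt 13.7°, force 2.3 N. Continuing.

Request:
{"op": "play_rows", "data": {"moves": [[3.8, 0.2, 0, 0, 0], [3.8, 0.4, 0, 0, 0], [3.8, 0.6, 0, 0, 0], [3.8, 0.8, 0, 0, 0], [3.8, 1.0, 0, 0, 0], [3.8, 1.2, 0, 0, 0], [3.8, 1.4, 0, 0, 0], [3.8, 1.6, 0, 0, 0]]}}

```text
time_s: 16.08
tool_pos: [560.1, 273.6, 133.4]
tool_rot: [-3.142, -0.0, 0.0]
ft_force: [-2.6, -0.5, -0.3]
grip_width: 42.3
```

```bash
python3 -c "
from h import *
plan([561.5,284.3,129],0);low('w9')"
```

```text
t 16.08 pos [560.1 273.6 133.4] yaw 0.0 zdir [-0.  0. -1.] q [ 21.  33.  83.   0.  65. 111.] F [-2.6 -0.5 -0.3] w 42.3
  shift cm [ 0.14 -1.07  0.44] turn 0.0
599 profile x,z [(np.float64(581.0), np.float64(88.0)), (np.float64(581.0), np.float64(101.0)), (np.float64(580.0), np.float64(112.0)), (np.float64(580.0), np.float64(121.0)), (np.float64(580.0), np.float64(129.0)), (np.float64(580.0), np.float64(137.0)), (np.float64(579.0), np.float64(144.0)), (np.float64(578.0), np.float64(149.0)), (np.float64(578.0), np.float64(151.0))]
tilt 3.5
```

Request:
{"op": "play_rows", "data": {"moves": [[3.8, 0.1, -0.2, 0, 0], [3.8, 0.2, -0.4, 0, 0], [3.8, 0.2, -0.6, 0, 0], [3.8, 0.2, -0.8, 0, 0], [3.8, 0.2, -0.8, 0.1, 0], [3.8, 0.2, -0.8, 0.2, 0], [3.8, 0.2, -0.8, 0.3, 0], [3.8, 0.2, -0.8, 0.3, 0]]}}

```text
time_s: 16.8
tool_pos: [562.7, 281.8, 131.0]
tool_rot: [-3.141, -0.001, -0.003]
ft_force: [0.6, 0.1, 4.0]
grip_width: 42.2
```

```bash
python3 -c "
from h import *
plan([561.5,284.3,129],0);low('w10')"
```

```text
t 16.8 pos [562.7 281.8 131. ] yaw 0.0 zdir [ 0.002  0.001 -1.   ] q [ 21.  33.  82.  -0.  65. 111.] F [0.6 0.1 4. ] w 42.2
  shift cm [-0.13 -0.25  0.2 ] turn 0.0
509 profile x,z [(np.float64(582.0), np.float64(94.0)), (np.float64(581.0), np.float64(104.0)), (np.float64(582.0), np.float64(114.0)), (np.float64(581.0), np.float64(122.0)), (np.float64(581.0), np.float64(129.0)), (np.float64(581.0), np.float64(136.0)), (np.float64(581.0), np.float64(142.0)), (np.float64(581.0), np.float64(147.0)), (np.float64(580.0), np.float64(148.0))]
tilt 1.8
```

Request:
{"op": "play_rows", "data": {"moves": [[3.8, 0, -0.05, 0, 0], [3.8, 0, -0.1, 0, 0], [3.8, 0, -0.15, 0, 0], [3.8, 0.05, -0.2, 0, 0], [3.8, 0.05, -0.25, 0, 0], [3.8, 0.1, -0.3, 0, 0], [3.8, 0.1, -0.35, 0, 0], [3.8, 0.1, -0.35, 0, 0]]}}

```text
time_s: 17.52
tool_pos: [563.4, 284.8, 130.8]
tool_rot: [3.141, 0.001, 0.001]
ft_force: [1.0, -3.8, 5.3]
grip_width: 41.9
```

```bash
python3 -c "
from h import *
plan([561.5,284.3,129],0);low('w11')"
```

```text
t 17.52 pos [563.4 284.8 130.8] yaw 0.0 zdir [ 0.001 -0.    -1.   ] q [ 21.  34.  82.  -0.  65. 111.] F [ 1.  -3.8  5.3] w 41.9
  shift cm [-0.19  0.05  0.17] turn 0.0
496 profile x,z [(np.float64(582.0), np.float64(91.0)), (np.float64(582.0), np.float64(103.0)), (np.float64(582.0), np.float64(112.0)), (np.float64(582.0), np.float64(122.0)), (np.float64(581.0), np.float64(129.0)), (np.float64(582.0), np.float64(135.0)), (np.float64(581.0), np.float64(142.0)), (np.float64(580.0), np.float64(146.0))]
tilt 1.1
```

Request:
{"op": "play_rows", "data": {"moves": [[3.8, 0.05, -0.02, -0.05, 0], [3.8, 0.1, -0.02, -0.05, 0], [3.8, 0.15, -0.02, -0.1, 0], [3.8, 0.2, -0.02, -0.1, 0], [3.8, 0.25, -0.02, -0.1, 0], [3.8, 0.3, -0.02, -0.1, 0], [3.8, 0.3, -0.02, -0.1, 0], [3.8, 0.3, -0.02, -0.1, 0]]}}

```text
time_s: 18.23
tool_pos: [565.8, 285.2, 131.2]
tool_rot: [3.141, 0.0, -0.001]
ft_force: [-0.5, -4.3, -3.0]
grip_width: 41.7
```

```bash
python3 -c "
from h import *
plan([561.5,284.3,129],0);low('w12')"
```

```text
t 18.23 pos [565.8 285.2 131.2] yaw 0.0 zdir [-0. -0. -1.] q [ 21.  34.  81.  -0.  65. 111.] F [-0.5 -4.3 -3. ] w 41.7
  shift cm [-0.43  0.09  0.22] turn 0.0
440 profile x,z [(np.float64(582.0), np.float64(95.0)), (np.float64(582.0), np.float64(107.0)), (np.float64(583.0), np.float64(116.0)), (np.float64(583.0), np.float64(123.0)), (np.float64(583.0), np.float64(130.0)), (np.float64(584.0), np.float64(137.0)), (np.float64(583.0), np.float64(142.0)), (np.float64(584.0), np.float64(146.0))]
tilt -0.4
```

Request:
{"op": "play_rows", "data": {"grip_force": 3, "moves": [[3.8, 0, 0, 0.05, 0], [3.8, 0, 0, 0.1, 0], [3.8, 0, 0, 0.1, 0], [4.5, 0, 0.05, 0.1, 0], [5, 0, 0.1, 0.1, 0], [5.5, 0, 0.1, 0.1, 0], [6, 0, 0.1, 0.1, 0], [6, 0, 0.1, 0.1, 0]]}}

```text
time_s: 18.95
tool_pos: [565.9, 284.4, 130.4]
tool_rot: [-3.141, -0.001, -0.0]
ft_force: [0.9, 0.1, -1.3]
grip_width: 60.1
```

Request:
{"op": "play_rows", "data": {"moves": [[7, 0, 0, 0, 0], [7, 0, 0, 0, 0], [7, 0, 0, -0.5, 0], [7, 0, 0, -2, 0], [7, 0, 0, -4, 0], [7, 0, 0, -6, 0], [7, 0, 0, -7.5, 0], [7, 0, 0, -8, 0]]}}

```text
time_s: 19.62
tool_pos: [566.9, 284.7, 213.3]
tool_rot: [-3.14, -0.001, -0.005]
ft_force: [0.2, -0.5, -0.3]
grip_width: 70.2
```

Request:
{"op": "play_rows", "data": {"moves": [[7, -3, 0, 0, 0], [7, -6, 0, 0, 0], [7, -9, 0, 0, 0], [7, -11, 0, 0, 0], [7, -12, 0, 0, 0], [7, -12, 0, 0, 0], [7, -12, 0, 0, 0], [7, -12, 0, 0, 0]]}}

```text
time_s: 20.28
tool_pos: [447.1, 284.4, 210.4]
tool_rot: [-3.141, -0.0, -0.001]
ft_force: [0.6, -0.1, -0.6]
grip_width: 70.2
```

Run:
```python
from h import *
from scipy.optimize import least_squares
s=take('wrist','w13');b=take('scene','scene13')
plan([561.5,284.3,129],0)
W=fcloud(s);Z=W[...,2]
def ci(P,r):
    f=least_squares(lambda p:np.hypot(P[:,0]-p[0],P[:,1]-p[1])-r,P.mean(0)[:2]).x;return f
T=W[(Z>174)&(Z<182)&(abs(W[...,0]-561)<40)&(abs(W[...,1]-284)<40)]
r,_=cv2.minEnclosingCircle(T[:,:2].astype(np.float32)),0
print('cap top',len(T),T.mean(0).round(1),r,T.std(0).round(2),'plane',np.linalg.lstsq(np.c_[T[:,:2]-T[:,:2].mean(0),np.ones(len(T))],T[:,2],rcond=None)[0].round(3))
ok=(W[...,0]>445)&(W[...,0]<630)&(W[...,1]>165)&(W[...,1]<355)
st=W[ok&(Z>88)&(Z<97)]
for i,q in((0,st[(st[:,1]<255)&(st[:,0]>575)]),(1,st[(st[:,0]<530)&(st[:,1]>300)])):
  print('face',i,len(q),np.percentile(q[:,i],[2,50,98]).round(1) if len(q) else '')
im=np.zeros((400,800,3),np.uint8);im[:,:400]=cv2.resize(s['color'][0:200,200:400],(400,400));im[:,400:]=cv2.resize(b['color'][215:295,300:390],(400,400),interpolation=cv2.INTER_CUBIC)
cv2.imwrite('pics/c13.png',im[:,:,::-1])
```

```text
t 20.38 pos [447.  284.3 210.2] yaw -0.0 zdir [ 0.  0. -1.] q [ 26.  21.  91.  -0.  68. 116.] F [0.1 0.8 0.3] w 69.8
  shift cm [11.45 -0.    8.13] turn -0.0
cap top 2981 [561.  284.6 179. ] ((561.6229858398438, 284.0881652832031), 21.35297966003418) [10.43 10.16  0.8 ] plane [ 6.0000e-03 -0.0000e+00  1.7896e+02]
face 0 489 [582.2 585.9 590.4]
face 1 437 [305.7 309.8 314. ]
```

View pics/c13.png

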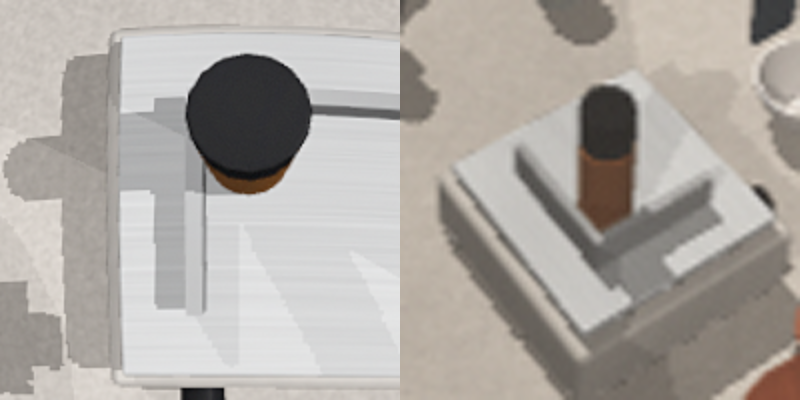

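The jar stands upright on the platform: cap top at z 179, level, centre (561, 284.6), about 21.2 mm from both measured faces. That is at the measurement limit, so I'll nudge it gently into each stop with closed fingers.

Request:
{"op": "play_rows", "data": {"moves": [[0, 2, 0, 1, 0], [0, 4.5, 0, 3, 0], [0, 5.8, 0, 5, 0], [0, 6, 0, 7, 0], [0, 6, 0, 9, 0], [0, 6, 0, 10, 0], [0, 6, 0, 10.3, 0], [0, 6, 0, 10.3, 0]]}}

```text
time_s: 21.05
tool_pos: [505.9, 284.1, 107.0]
tool_rot: [3.141, 0.0, -0.002]
ft_force: [-0.0, -0.2, 1.0]
grip_width: 19.4
```

Request:
{"op": "play_rows", "data": {"moves": [[0, 0.2, 0, 0, 0], [0, 0.4, 0, 0, 0], [0, 0.6, 0, 0, 0], [0, 0.8, 0, 0, 0], [0, 0.9, 0, 0, 0], [0, 1.0, 0, 0, 0], [0, 1.1, 0, 0, 0], [0, 1.2, 0, 0, 0]]}}

```text
time_s: 21.72
tool_pos: [518.0, 284.3, 107.5]
tool_rot: [-3.142, -0.001, -0.0]
ft_force: [0.1, -0.3, 0.4]
grip_width: 0.2
```

Request:
{"op": "play_rows", "data": {"moves": [[0, 0.1, 0, 0, 0], [0, 0.2, 0, 0, 0], [0, 0.3, 0, 0, 0], [0, 0.4, 0, 0, 0], [0, 0.45, 0, 0, 0], [0, 0.5, 0, 0, 0], [0, 0.5, 0, 0, 0], [0, 0.5, 0, 0, 0]]}}

```text
time_s: 22.38
tool_pos: [522.8, 284.3, 107.4]
tool_rot: [3.142, 0.001, -0.0]
ft_force: [-0.1, 0.2, -0.3]
grip_width: 0.5
```

```bash
cat >> h.py <<'E'
def cap(f,show=True):
    s=take('wrist',f);W=fcloud(s);Z=W[...,2]
    T=W[(Z>172)&(Z<184)&(abs(W[...,0]-561)<30)&(abs(W[...,1]-284)<30)]
    if len(T)>50: print('cap',len(T),T.mean(0).round(1),'x max',np.percentile(T[:,0],99.5).round(1),cv2.minEnclosingCircle(T[:,:2].astype(np.float32)))
E
python3 -c "
from h import *
plan([524,284.3,107],0);cap('w14')"
```

```text
t 22.38 pos [522.8 284.3 107.4] yaw 0.0 zdir [-0. -0. -1.] q [ 23.  33.  88.   0.  59. 113.] F [-0.1  0.2 -0.3] w 0.5
  shift cm [ 0.12 -0.    0.04] turn 0.0
cap 7981 [567.9 284.5 179. ] x max 582.5 ((562.718017578125, 284.4089050292969), 20.78293228149414)
```

Request:
{"op": "play_rows", "data": {"moves": [[0, 0.05, 0, 0, 0], [0, 0.1, 0, 0, 0], [0, 0.15, 0, 0, 0], [0, 0.2, 0, 0, 0], [0, 0.2, 0, 0, 0], [0, 0.2, 0, 0, 0], [0, 0.2, 0, 0, 0], [0, 0.2, 0, 0, 0]]}}

```text
time_s: 23.1
tool_pos: [523.8, 284.2, 107.4]
tool_rot: [3.141, 0.001, -0.003]
ft_force: [-8.0, 0.1, 6.8]
grip_width: 0.6
```

```bash
python3 -c "
from h import *
plan([524,284.3,107],0);cap('w15')"
```

```text
t 23.1 pos [523.8 284.2 107.4] yaw 0.0 zdir [-0.002 -0.    -1.   ] q [ 23.  33.  88.   0.  59. 113.] F [-8.   0.1  6.8] w 0.6
  shift cm [ 0.02 -0.01  0.04] turn 0.0
cap 8158 [569.4 284.4 179.2] x max 584.2 ((557.9810180664062, 285.8019714355469), 26.95235252380371)
```

Firm contact on x (−8 N) after less than 1 mm of travel, so the jar is on that stop. I'll back off gently and do the y side.

Request:
{"op": "play_rows", "data": {"moves": [[0, -0.05, 0, 0, 0], [0, -0.1, 0, 0, 0], [0, -0.15, 0, 0, 0], [0, -0.2, 0, 0, 0], [0, -0.3, 0, 0, 0], [0, -0.8, 0, 0, 0], [0, -2, 1, 0, 0], [0, -3.5, 3, 0, 0]]}}

```text
time_s: 23.82
tool_pos: [490.2, 255.3, 107.4]
tool_rot: [-3.141, -0.002, -0.002]
ft_force: [0.8, -0.6, 0.6]
grip_width: 0.5
```

Request:
{"op": "play_rows", "data": {"moves": [[0, 0, 2, 0, 0], [0, 1, 3, 0, 0], [0, 3, 3, 0, 0], [0, 5, 3, 0, 0], [0, 6.5, 3, 0, 0], [0, 7.3, 3, 0, 0], [0, 7.3, 3, 0, 0], [0, 7.3, 3, 0, 0]]}}

```text
time_s: 24.48
tool_pos: [562.6, 224.2, 107.1]
tool_rot: [3.141, 0.0, -0.001]
ft_force: [-0.9, 1.0, 0.3]
grip_width: 0.5
```

```bash
python3 -c "
from h import *
plan([561.5,248,107],0);cap('w16')"
```

```text
t 24.48 pos [562.6 224.2 107.1] yaw 0.0 zdir [-0.001 -0.    -1.   ] q [ 16.  33.  87.   0.  60. 106.] F [-0.9  1.   0.3] w 0.5
  shift cm [-0.11 -2.38  0.01] turn 0.0
cap 2116 [569.4 281.6 178.8] x max 575.9 ((563.7739868164062, 284.1764221191406), 20.909395217895508)
```

Request:
{"op": "play_rows", "data": {"moves": [[0, -0.1, -0.3, 0, 0], [0, -0.1, -0.7, 0, 0], [0, -0.1, -1.1, 0, 0], [0, -0.1, -1.5, 0, 0], [0, -0.1, -1.8, 0, 0], [0, -0.1, -2.1, 0, 0], [0, -0.1, -2.3, 0, 0], [0, -0.1, -2.4, 0, 0]]}}

```text
time_s: 25.2
tool_pos: [561.9, 248.7, 107.4]
tool_rot: [-3.142, -0.001, -0.0]
ft_force: [0.7, 0.5, -1.0]
grip_width: 0.3
```

Request:
{"op": "play_rows", "data": {"moves": [[0, 0, -0.03, 0, 0], [0, 0, -0.06, 0, 0], [0, 0, -0.1, 0, 0], [0, 0, -0.1, 0, 0], [0, 0, -0.1, 0, 0], [0, 0, -0.1, 0, 0], [0, 0, -0.1, 0, 0], [0, 0, -0.1, 0, 0]]}}

```text
time_s: 25.87
tool_pos: [561.9, 249.2, 107.4]
tool_rot: [3.142, 0.0, -0.0]
ft_force: [0.8, -0.2, 1.3]
grip_width: 0.5
```

Request:
{"op": "play_rows", "data": {"moves": [[0, 0, -0.03, 0, 0], [0, 0, -0.05, 0, 0], [0, 0, -0.07, 0, 0], [0, 0, -0.07, 0, 0], [0, 0, -0.07, 0, 0], [0, 0, -0.07, 0, 0], [0, 0, -0.07, 0, 0], [0, 0, -0.07, 0, 0]]}}

```text
time_s: 26.53
tool_pos: [561.9, 250.0, 107.4]
tool_rot: [-3.142, -0.0, -0.0]
ft_force: [-0.4, -0.5, 0.9]
grip_width: 0.5
```

Request:
{"op": "play_rows", "data": {"moves": [[0, 0, -0.03, 0, 0], [0, 0, -0.05, 0, 0], [0, 0, -0.07, 0, 0], [0, 0, -0.07, 0, 0], [0, 0, -0.07, 0, 0], [0, 0, -0.07, 0, 0], [0, 0, -0.07, 0, 0], [0, 0, -0.07, 0, 0]]}}

```text
time_s: 27.2
tool_pos: [561.9, 250.7, 107.4]
tool_rot: [-3.142, -0.0, 0.0]
ft_force: [-0.4, -2.7, 0.9]
grip_width: 0.4
```

```bash
python3 -c "
from h import *
plan([561.5,248,107],0);cap('w17')"
```

```text
t 27.2 pos [561.9 250.7 107.4] yaw 0.0 zdir [-0.  0. -1.] q [ 18.  34.  85.   0.  61. 108.] F [-0.4 -2.7  0.9] w 0.4
  shift cm [-0.04  0.27  0.04] turn 0.0
cap 978 [568.9 295.2 179.3] x max 575.0 ((564.453857421875, 280.2142639160156), 26.203357696533203)
```

Request:
{"op": "play_rows", "data": {"moves": [[0, 0, 0.05, 0, 0], [0, 0, 0.1, 0, 0], [0, 0, 0.15, 0, 0], [0, 0, 0.2, 0, 0], [0, 0, 0.4, 0, 0], [0, 0, 1, 0, 0], [0, 0, 2.5, 0, 0], [0, 0, 4.5, 0, 0]]}}

```text
time_s: 27.92
tool_pos: [561.8, 205.2, 107.4]
tool_rot: [-3.141, -0.003, -0.0]
ft_force: [-0.5, -0.3, 0.3]
grip_width: 0.6
```

Request:
{"op": "play_rows", "data": {"moves": [[0, -1, 2, 0, 0], [0, -3, 3, -2, 0], [0, -6, 3, -5, 0], [0, -9, 3, -8, 0], [0, -11.5, 1, -11, 0], [0, -11.5, -2, -12, 0], [0, -11.5, -4, -12, 0], [0, -11.5, -4.5, -12, 0]]}}

```text
time_s: 28.58
tool_pos: [447.1, 252.2, 228.7]
tool_rot: [-3.14, -0.003, -0.004]
ft_force: [-0.6, 0.0, -0.6]
grip_width: 0.4
```

Request:
{"op": "play_rows", "data": {"moves": [[0, 0, -1, 0, 0], [0, 0, -2, 0, 0], [0, 0, -3, 0, 0], [0, 0, -3, 0, 0], [0, 0, -3, 0, 0], [0, 0, -3, 0, 0], [0, 0, -3, 0, 0], [0, 0, -3, 0, 0]]}}

```text
time_s: 29.25
tool_pos: [447.0, 280.2, 227.4]
tool_rot: [3.141, -0.0, -0.0]
ft_force: [-0.1, 0.5, 1.3]
grip_width: 0.5
```

Run:
```python
from h import *
cap('w18');plan([450,284,220],0)
s=load('w18');b=take('scene','scene18')
W=fcloud(s);Z=W[...,2];st=W[(Z>88)&(Z<97)&(W[...,0]>445)&(W[...,0]<630)&(W[...,1]>165)&(W[...,1]<355)]
for i,q in((0,st[(st[:,1]<255)&(st[:,0]>575)]),(1,st[(st[:,0]<530)&(st[:,1]>300)])): print('face',i,len(q),np.percentile(q[:,i],[2,50,98]).round(1) if len(q) else '')
# rack state
Wb=cloud(b);q=Wb[(Wb[...,2]>168)&(Wb[...,2]<215)&(np.hypot(Wb[...,0]-632,Wb[...,1]+148)<50)];print('bar',q.mean(0).round(1),cv2.minAreaRect(q[:,:2].astype(np.float32)))
im=np.zeros((600,800,3),np.uint8);im[:400,:400]=cv2.resize(s['color'][0:200,200:400],(400,400));im[:400,400:]=cv2.resize(b['color'][130:330,190:430],(400,400))
im[:400,400:]=cv2.resize(b['color'][140:310,220:390],(400,400),interpolation=cv2.INTER_CUBIC)
cv2.imwrite('pics/c18.png',im[:400,:,::-1])
```

```text
cap 2568 [560.9 284.4 179. ] x max 581.0 ((561.6524047851562, 284.3676452636719), 21.16493034362793)
t 29.3 pos [446.9 280.3 227.4] yaw -0.0 zdir [-0. -0. -1.] q [ 26.  20.  90.  -0.  71. 116.] F [-0.2  0.2 -0.5] w 0.6
  shift cm [ 0.31 -0.37  0.74] turn -0.0
face 0 425 [582.3 586.  590.3]
face 1 414 [305.9 309.6 313.8]
bar [ 635.  -142.9  188.8] ((632.4608154296875, -145.24868774414062), (21.254804611206055, 71.1782455444336), 83.64766693115234)
```

View pics/c18.png

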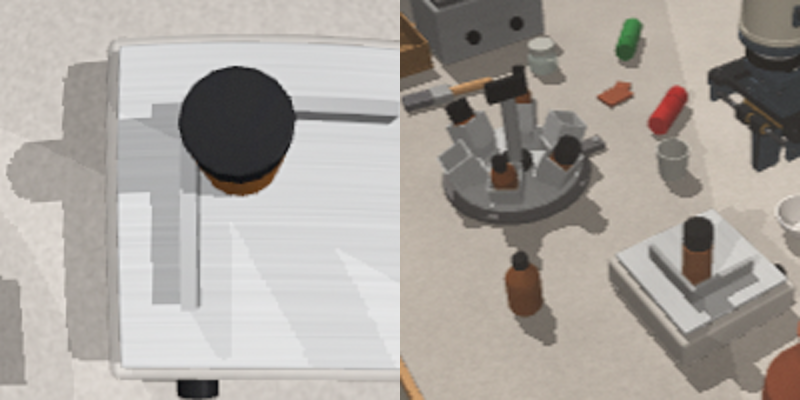

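The jar stands upright in the corner. The other four bottles are in their pockets and the empty pocket is at the tongue. Handing in.

```bash
python3 -c "
from h import *
print(finish_job())"
```

```text
the job is handed in; nothing more can be done
None
```

The tall jar now stands upright on the mixer platform, against both stops as far as my checks can show. I handed the job in at about 29 s of robot time. No verdict is reported.

**Rack:** I turned it about 129° clockwise by the grip bar and let go. It came to rest with the jar at 176.2°, against 176.5–177° measured for the pointer tongue.

**Jar:** I drew it out along its lean. It then swung upright against the +x stop, was lowered and slid to the +y stop, and I let go. Afterwards I nudged it into each stop with closed fingers.

**Last checks:**
- **Upright:** the cap top is at 179 mm and level; 178 mm is expected on the platform.
- **Touching the stops:** the jar's centre is at (561.6, 284.4) and the stop faces are at about x 582.1 and y 305.7. That is 20.5 and 21.3 mm from the faces, against the wanted 21 mm.
- **Nudges:** the arm felt about 8 N against the +x stop and 2.7 N against the +y stop. The jar's measured position was unchanged afterwards. During the x nudge the cap seemed to lean about 1.5 mm, then read level again.
- **Other things:** the other four bottles were in their pockets in the last scene view, and I saw nothing else on the bench disturbed.

**Uncertainty:** the cameras are calibrated only to about 2 mm, so contact rests on the forces felt as well as the distances. I did not measure a gap directly.

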